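# Refit the hob knob and hold it pressed in

## Robot

A 6-joint arm with a two-finger parallel gripper is mounted at the origin on the work surface. World frame = base frame: x ahead of the robot, y to its left, z up, the work surface at z = 0. Lengths are in m, angles in rad, forces in N, time in s.
With the tool pointing down it reaches from about 0.425 to 0.95 m from the base axis. Payload 14.7 kg.
Tool frame: the origin (TCP) lies where the fingers leave the gripper's body, on its centre line; the fingertips stand 73 mm ahead of it and the grasp point (between the pads) lies 54 mm ahead of it; z points along the fingers, y is the line along which they close (so a half turn about z gives the same grasp; the last joint's range is limited). The gripper opens to 85 mm and grips with 20 to 120 N. Pads are 22 mm wide; open, the fingers measure 114 mm over their backs; the gripper's body (76 mm by 85 mm) begins 54 mm behind the grasp point. The pads swing forward as they close: fully open they stand 13 mm farther back than shut.
Start: joints at [1.056, 0.48, 1.596, -0, 1.065, -0.047], TCP at [0.293, 0.58, 0.304] pointing down, gripper open.
Joint ranges: [-2.75, 2.75], [-0.82, 2.05], [0.23, 2.67], [-1.56, 4.7], [0.09, 2.69], [-2.92, 2.92]. Speed limits (rad/s): [1.89, 1.89, 2.39, 3.01, 3.01, 3.01].

## Interface

Orientations are given as a 3x3 rotation matrix whose columns are the frame's x, y, z axes.
In Python, from cell import bot gives the robot as it stands.
- The arm moves only by the tool servo_tool, never from a script. Its argument "series" is a list of rows, each a list of 7 numbers: the finger opening in m, from 0 to 0.0854, then the shift along the tool's x, y, z in m, then the turn, a rotation vector about the tool's x, y, z in degrees. In form: [[fingers, x, y, z, ax, ay, az], ...]. A call has exactly 10 rows; each row shifts and turns the commanded pose from where the row before left it, along the tool's axes as they then stand; what a row does not reach is not made up. A row lasts 1/10 s, in which the tool goes at most 50 mm and 8.59 degrees, less where a joint would pass 70% of its speed; a pose out of reach is approached as far as the arm can. A call with a gripper value outside its range is refused whole. The fingers move at their own pace and stop on an object; "grip_force" is the grip in N (left out, the last holds). Time passes only in rows, so rows that do not move let the fingers close, or fill a call up. It gives the time, the measured TCP pose, the force, the opening and the grip force at its end, in the units of the state.
- bot.observe(): the state, without advancing time (a new reading comes with each control period).
- bot.read_camera(name): name is "side" or "top"; returns (picture, depth): 384x512x3 uint8, red, green, blue; 384x512 float32, m along the optical axis (not along the pixel's ray), 0 where there is no reading.
- bot.camera_model(name): a dict with "K" (3x3 intrinsics, pixels), "R" (3x3) and "t" (3): a world point X has camera coordinates R X + t. Camera axes: x right, y down, z forward; pixel columns grow to the right and rows downward; lengths in m; the calibration is good to about 2 mm. A picture is of the moment at which its call begins. camera_model takes no time and is no camera call.
- bot.finish_job(): hands the job in; it is judged then, once.
The state is a dict: "clock": time; "joints": joint angles; "joint_velocities": joint speeds; "tau": joint torques, N m; "eef_pos": TCP position; "tcp_rot": TCP orientation; "wrist_force": force on the tool from outside, world axes, zero at the start; "wrist_torque": the same for the moment, N m; "finger_gap": opening from 0.0 (shut) to 1.0 (fully open); "gripper_force": force on a finger pad.
Only numpy, scipy, OpenCV 4.12 (cv2) and the standard library are available. Lean on these libraries where they do the work, as an engineer would, in place of code of your own. Each camera call takes 0.05 s, during which the arm holds its last target. There are 200 camera calls.

## Task

The gas hob's knob has been washed and is parked in the slotted rack: slide it along the slot and out of the open end, turn it so that the flat in its bore matches the flat of the bare D-shaped spindle on the hob, and push it fully home on the spindle. Then press the knob all the way down against the valve's spring and keep pressing, as you do to light the burner: the program finishes while the gripper is still on the knob holding it down. Leave the pot, the foil tins and the jar where they stand.

Things in the scene. Friction and masses are not known exactly. Their poses are not given: they have to be found in the camera images.
- knob: Loose black plastic cooker knob, about 80 g, 56 mm tall. Origin: centre of its underside, on the bore's axis; z up. Round skirt 44 mm across, z 0 to 6 mm; neck 27 mm across up to z = 24 mm; above it a bar grip (see knob_grip) whose pointed nose looks along +x. It starts standing in the rack's slot, underside 4 mm above the table.
- knob_grip (a point): Point on the knob's axis, 45 mm above its underside, in the bar grip; axes as the knob's. The bar spans z 24 to 56 mm of the knob, is 16 mm wide in y with flat parallel sides from x = -16 to +14 mm, then a wedge nose to a point at x = +26 mm; a thin white line on top runs to the nose.
- knob_nose (a point): Point of the bar grip's nose, 26 mm from the knob's axis along its +x, 40 mm above its underside; axes as the knob's.
- knob_bore (a point): Centre of the bore's mouth, in the knob's underside; axes as the knob's. The blind D-shaped bore goes 18 mm up, is 18 mm across, and has its flat 3.5 mm from the axis on the nose (+x) side: 1 mm play all round on the spindle, which it fits at one yaw only (within about 0.2 rad), knob +x along spindle_tip +x.
- rack: Fixed aluminium slotted rack on the table, 74 mm (x) by 120 mm (y), 18 mm high. Origin: centre of its underside. The slot runs along its y axis, open at the y = +60 mm end, shut by a stop at the other. The knob starts with its axis between y = -30 and -5 mm, its nose within 0.6 rad of the rack's +x.
- rack_mouth (a point): Centre of the slot's open end, on the table; axes as the rack's (slot along y, out towards +y). Floor 4 mm thick, channel 50 mm wide; two rails overhang it from 13 to 18 mm above the table, 32 mm apart: they catch the knob's skirt (3 mm play above and at each side), so it lifts only once its axis is 25 mm beyond this point. The bar grip stands 10 mm clear above the rails.
- hob: Fixed steel single-burner hob, 340 (x) by 360 mm (y), flat top 80 mm above the table; pan support to 105 mm above the table, x -49 to +159 mm, y within 104 mm. Origin: centre of its underside; its front looks along -x. The spindle stands upright on the top's front strip, x -130 to -110 mm, y within 90 mm.
- spindle_tip (a point): Centre of the upper end of the aluminium spindle, 112 mm above the table when released; it cannot turn. D-shaft 16 mm across, flat 2.5 mm from the axis on the point's +x side, last 4 mm tapered to 70 per cent. It stands 26 mm out of a dark bezel 38 mm across whose pointed nose, 38 mm long, also shows +x (within 0.7 rad of the hob's +x). Fully home, the knob's underside is 18 mm below this point.
- pot: Loose steel pot, bystander, 160 mm across, 75 mm high, with two side handles; origin: centre of its underside.
- foil_tin: Loose open foil tin, bystander, 80 mm across, 34 mm high; origin: centre of its underside.
- foil_stack: Loose stack of foil tins, bystander, 80 mm across, 55 mm high; origin: centre of its underside.
- jar: Loose glass jar, bystander, 68 mm across, 100 mm high; origin: centre of its underside.
- spindle (a joint): How far the spindle is pressed down into the hob, m: 0 released, 0.006 at the stop. A spring pushes it up with 4 N at 0 and 10 N at the stop.
Things that resemble listed ones, but are neither listed nor needed, are in the scene too. Leave any green or purple look-alike of the rack alone.

How it is judged:
On the way:
1. the knob is out of the rack and lifted clear of it (height (world z) of knob above 0.04 m and contact force between knob and rack below 0.3 N), for 0.1 s.
At the end, for the whole second after the job is handed in: Through the last second: spindle tip at least 15.5 mm up the knob's bore, axes within 3 mm and 0.1 rad, flats within 0.3 rad on the same side; spindle held at least 4 mm down of its 6; fingers on the knob with more than 3 N; knob still (value of joint spindle above 0.004 m and z of spindle_tip in the frame of knob above 0.0155 m and horizontal distance between knob and spindle_tip below 0.003 m and angle between the x axis of knob and the x axis of spindle_tip, either way round below 0.3 rad and x of knob_nose in the frame of spindle_tip above 0.02 m and angle between knob's own z axis and vertical below 0.1 rad and contact force between the fingers and knob above 3 N and linear speed of knob below 0.02 m/s); the arm keeps its last pose, push and grip.
It fails at once if a bystander (pot, foil tins, jar) is moved more than 25 mm (distance of any of pot, foil_tin, foil_stack, jar from where it was at the start of the episode above 0.025 m).
It also fails if it takes over 42 s, if anything falls off the work surface, if the arm or the gripper's body presses on something with over 40 N, if the wrist force passes 120 N, or if a joint passes its speed limit or range.

## Working session

There is one attempt and no reset: what is moved stays moved. The work goes in short steps, Python scripts to look and compute and a tool call to move; the robot and the scene stay as the last step left them, time stands still between calls to the robot, and variables do not carry over. Pictures are saved under pics/ and viewed, at most 10 in all, crops included, and the job is handed in when it is done.

Besides the shell and the picture viewer there is one more tool, called after "Request:" in YAML: its name, and indented under it one key for each argument. servo_tool: Moves the arm, as the interface text tells. Its arguments: {"type":"object","properties":{"series":{"type":"array","items":{"type":"array","items":{"type":"number"}}},"grip_force":{"type":"number"}},"required":["series"]}

```bash
mkdir -p pics; ls; python3 - <<'E'
from cell import bot
import cv2,numpy as np
for n in("top","side"):
    p,d=bot.read_camera(n); cv2.imwrite(f"pics/{n}0.png",p[:,:,::-1]); np.save(f"{n}0.npy",d); np.save(f"{n}0c.npy",p)
    m=bot.camera_model(n); print(n,m["K"],m["R"],m["t"])
s=bot.observe(); print(s)
E
```

```text
pics
top [[355.03552084   0.         257.59723491]
 [  0.         355.03552084 195.90685231]
 [  0.           0.           1.        ]] [[-0.00247744 -0.99997759 -0.00621952]
 [-0.99704012  0.00294799 -0.07682648]
 [ 0.07684309  0.00601078 -0.99702508]] [-0.0852185   0.47680144  0.92235487]
side [[440.15036129   0.         254.1201909 ]
 [  0.         440.15036129 187.26218335]
 [  0.           0.           1.        ]] [[-0.99093408 -0.13410125 -0.00815543]
 [-0.09812514  0.76388187 -0.63785261]
 [ 0.09176662 -0.63126963 -0.77011528]] [0.42654058 0.18539356 1.01857705]
{'clock': 0.1, 'joints': array([ 1.05640214e+00,  4.80773925e-01,  1.59682969e+00, -2.20875866e-05,
        1.06509769e+00, -4.66355314e-02]), 'joint_velocities': array([-4.02481587e-06, -5.71219979e-04, -1.58430453e-03,  1.98336788e-03,
       -1.95273561e-03, -3.62909662e-04]), 'tau': array([ 1.76021091e-03, -9.52264166e+01, -4.31044185e+01, -2.30780697e-04,
        5.27248034e-03, -4.91275466e-05]), 'eef_pos': array([0.29293541, 0.57991213, 0.30332639]), 'tcp_rot': array([[-8.92585942e-01,  4.50876986e-01, -5.28641087e-04],
       [ 4.50877295e-01,  8.92585410e-01, -9.74686647e-04],
       [ 3.23935432e-05, -1.10834386e-03, -9.99999385e-01]]), 'wrist_force': array([-0.4095041 ,  0.88213639,  0.10188381]), 'wrist_torque': array([0.03150565, 0.02717151, 0.03361273]), 'gripper_force': 0.0, 'finger_gap': 0.9969442422624184}
```

View pics/top0.png

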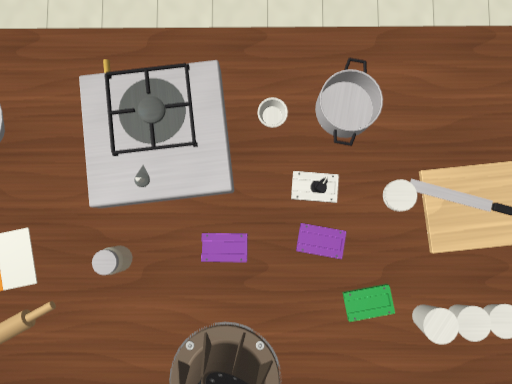

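View pics/side0.png

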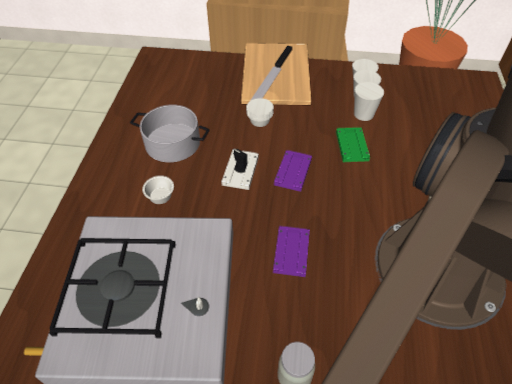

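The top view shows the aluminium rack with the black knob at (315,187). The purple look-alikes are at (224,248) and (321,241), and the green one is at (369,303). The spindle and bezel are at (142,178). The aluminium one with the knob in it fits the description, so I'll check it in a close crop.

```bash
python3 - <<'E'
import cv2,numpy as np
t=np.load("top0c.npy")[:,:,::-1]; s=np.load("side0c.npy")[:,:,::-1]
f=lambda im,x,y,w,h:cv2.resize(im[y:y+h,x:x+w],(400,300),interpolation=cv2.INTER_CUBIC)
a=np.hstack([f(t,283,162,64,48),f(s,208,136,64,48)]); b=np.hstack([f(t,110,152,64,48),f(s,168,280,64,48)])
cv2.imwrite("pics/crop0.png",np.vstack([a,b]))
E
```

```text
(no output)
```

View pics/crop0.png

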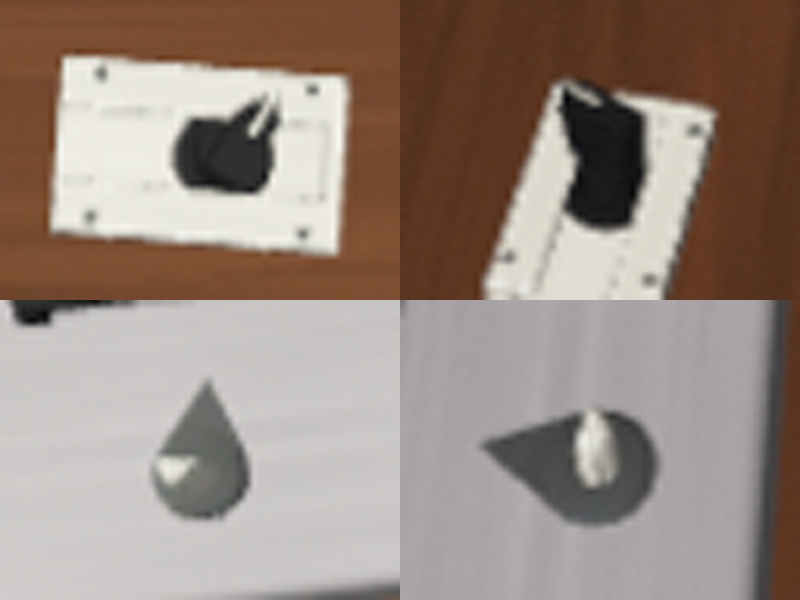

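The crop confirms it. The stop is at the rack's right end (-y) and the slot opens to the left (+y). The knob's nose points up and right in the image. The bezel's nose points up (+x). Next I'll measure them.

```bash
cat > h.py <<'E'
import cv2,numpy as np
from cell import bot
def ray(n,uv,z):
    m=bot.camera_model(n);K,R,t=[np.array(m[k]) for k in"KRt"]
    uv=np.atleast_2d(uv).astype(float); d=np.c_[uv,np.ones(len(uv))]@np.linalg.inv(K).T@R; c=-R.T@t
    return c+d*((z-c[2])/d[:,2])[:,None]
def cloud(n,dep,box):
    m=bot.camera_model(n);K,R,t=[np.array(m[k]) for k in"KRt"]
    x,y,w,h=box; v,u=np.mgrid[y:y+h,x:x+w]; z=dep[y:y+h,x:x+w]
    p=np.stack([u*z,v*z,z],-1)@np.linalg.inv(K).T
    return (p-t)@R
E
python3 - <<'E'
from h import *
np.set_printoptions(precision=4,suppress=True)
for n,bx,bs in(("top",(283,162,64,48),(110,152,64,48)),("side",(213,140,56,56),(168,280,64,48))):
    c=np.load(n+"0c.npy").astype(int);d=np.load(n+"0.npy")
    m=bot.camera_model(n); print(n,"cam",-np.array(m["R"]).T@m["t"])
    x,y,w,h=bx; g=c[y:y+h,x:x+w]; P=cloud(n,d,bx)
    wh=(g.min(2)>150).astype(np.uint8); cn=max(cv2.findContours(wh,0,1)[0],key=cv2.contourArea)[:,0]+[x,y]
    W=ray(n,cn,.018)[:,:2]; r=cv2.minAreaRect((W*1000).astype(np.float32)); print("rack",r)
    bl=g.max(2)<70; q=P[bl&(P[...,2]>.05)]; print("knob top n",len(q),q.mean(0),q[:,2].max()); 
    ys,xs=np.nonzero(bl); print("blk px",xs.min()+x,xs.max()+x,ys.min()+y,ys.max()+y)
    if len(q)>5:
        r=cv2.minAreaRect((q[:,:2]*1000).astype(np.float32)); print(r)
    x,y,w,h=bs; g=c[y:y+h,x:x+w]; P=cloud(n,d,bs)
    q=P[(P[...,2]>.1)&(P[...,2]<.125)]; print("spindle",len(q),q.mean(0) if len(q) else 0,q[:,2].max() if len(q) else 0)
    if len(q): print(q.min(0),q.max(0))
    hi=(g.max(2)<150).astype(np.uint8)
    cn=max(cv2.findContours(hi,0,1)[0],key=cv2.contourArea)
    full=cv2.convexHull(cn)[:,0]+[x,y]; W=ray(n,full,.084); print("bezel hull");print(W[:,:2]*1000)
E
```

```text
top cam [ 0.4043 -0.0922  0.9557]
rack ((502.0854797363281, -237.34298706054688), (121.42044830322266, 75.50409698486328), 85.1863021850586)
knob top n 66 [ 0.4979 -0.244   0.0728] 0.9557118909927796
blk px 312 326 179 192
((452.0909423828125, -180.05508422851562), (22.642990112304688, 198.79647827148438), 35.032623291015625)
spindle 44 [0.5315 0.2156 0.1074] 0.11353531688618158
[0.5068 0.1931 0.1002] [0.579  0.2658 0.1135]
bezel hull
[[519.2633 182.0264]
 [506.8006 181.7639]
 [496.881  191.4646]
 [496.9275 206.3328]
 [499.4296 211.3484]
 [506.9118 216.4866]
 [511.8949 216.6067]
 [524.3635 214.4229]
 [529.3534 212.0568]
 [544.3397 202.4579]
 [549.3376 197.5934]]
side cam [0.3474 0.5586 0.9062]
rack ((501.08465576171875, -230.03451538085938), (132.9661102294922, 73.68062591552734), 85.93700408935547)
knob top n 76 [ 0.498  -0.234   0.0688] 0.9061541332895753
blk px 234 246 149 171
((418.70489501953125, 144.88284301757812), (31.395719528198242, 839.0045776367188), 11.923298835754395)
spindle 50 [0.5094 0.2044 0.1093] 0.11368556682716864
[0.5042 0.1953 0.1008] [0.5147 0.2102 0.1137]
bezel hull
[[459.3788 137.28  ]
 [442.6723 235.776 ]
 [457.9204 237.7883]
 [461.1437 220.0349]
 [464.738  189.0879]
 [467.3327 163.2252]
 [469.628  138.6222]]
```

```bash
cat > fit.py <<'E'
from h import *
from scipy.optimize import minimize
S=8
a=np.linspace(0,2*np.pi,40,endpoint=False); circ=lambda r:np.c_[r*np.cos(a),r*np.sin(a)]
ext=lambda xy,z0,z1:np.vstack([np.c_[xy,np.full(len(xy),z)] for z in(z0,z1)])
bar=np.array([[-16,-8],[14,-8],[26,0],[14,8],[-16,8]])/1000
KNOB=[ext(bar,.024,.056),ext(circ(.0135),.006,.024)]
BEZ=[ext(np.vstack([circ(.019),[[.038,0]]]),.080,.086)]
ds=circ(.008); ds[:,0]=np.minimum(ds[:,0],.0025)
SPN=[ext(ds,.086,.108),ext(ds*.7,.108,.112)]
def render(n,parts,p,z0,box):
    m=bot.camera_model(n);K,R,t=[np.array(m[k]) for k in"KRt"]
    x,y,w,h=box; im=np.zeros((h*S,w*S),np.uint8); c,s=np.cos(p[2]),np.sin(p[2])
    for q in parts:
        X=np.c_[q[:,0]*c-q[:,1]*s+p[0],q[:,0]*s+q[:,1]*c+p[1],q[:,2]+z0]
        uv=(X@R.T+t)@K.T; uv=(uv[:,:2]/uv[:,2:]-[x-.5,y-.5])*S
        cv2.fillConvexPoly(im,cv2.convexHull((uv*16).astype(np.int32)),1,shift=4)
    return im
def fit(masks,parts,p0,z0,minus=None,tr=1):
    big={k:cv2.resize(m.astype(np.float32),None,fx=S,fy=S,interpolation=cv2.INTER_LINEAR) for k,(m,b) in masks.items()}
    def cost(q):
        p=[q[0]/1000,q[1]/1000,q[2]/20]; e=0
        for n,(m,b) in masks.items():
            r=render(n,parts,p,z0,b).astype(np.float32)
            if minus: r[render(n,minus,p,z0,b)>0]=0
            e+=np.abs(r-big[n]).sum()/S/S
        return e
    best=None
    for dy in(-8,0,8):
        q0=np.array([p0[0]*1000,p0[1]*1000,p0[2]*20]); q0[2]+=dy
        r=minimize(cost,q0,method="Nelder-Mead",options=dict(initial_simplex=q0+np.array([[0,0,0],[6,0,0],[0,6,0],[0,0,6]])))
        if best is None or r.fun<best.fun: best=r
    return best.x[0]/1000,best.x[1]/1000,best.x[2]/20,best.fun
E
python3 - <<'E'
from fit import *
np.set_printoptions(precision=4,suppress=True)
K={};B={}
for n,bx,bs in(("top",(300,170,38,32),(118,152,48,44)),("side",(224,142,34,38),(172,286,48,36))):
    c=np.load(n+"0c.npy").astype(np.float32)
    x,y,w,h=bx; g=c[y:y+h,x:x+w].max(2); soft=np.clip((200-g)/(200-40),0,1); P=cloud(n,np.load(n+"0.npy"),bx)
    k=soft; K[n]=(cv2.morphologyEx(k,cv2.MORPH_CLOSE,np.ones((3,3))),bx)
    x,y,w,h=bs; g=c[y:y+h,x:x+w].max(2); bgv=np.median(g); lo=np.percentile(g,8); print(n,bgv,lo)
    B[n]=(np.clip((bgv-g)/(bgv-lo),0,1)*(g<bgv-15),bs)
for ns in(["top","side"],["top"],["side"]):
    print(ns,"knob",fit({n:K[n] for n in ns},KNOB,(.5,-.245,-.5),.004))
    print(ns,"bez",fit({n:B[n] for n in ns},BEZ,(.512,.2,0),0,SPN))
E
```

```text
top 201.0 116.0
side 168.0 78.0
['top', 'side'] knob (np.float64(0.5004903662303085), np.float64(-0.24546259370370196), np.float64(-0.6607118032497354), np.float64(544.2486572265625))
['top', 'side'] bez (np.float64(0.5137335246582506), np.float64(0.20114356638296424), np.float64(-0.0570926079445333), np.float64(147.04434204101562))
['top'] knob (np.float64(0.5013615934986891), np.float64(-0.24237367625590292), np.float64(-1.0235582584489429), np.float64(132.80909729003906))Traceback (most recent call last):
  File "<stdin>", line 12, in <module>
  File "fit.py", line 31, in fit
    r=minimize(cost,q0,method="Nelder-Mead",options=dict(initial_simplex=q0+np.array([[0,0,0],[6,0,0],[0,6,0],[0,0,6]])))
    res = _minimize_neldermead(fun, x0, args, callback, bounds=bounds,
                               **options)
    fxr = func(xr)
    fx = function(np.copy(x), *(wrapper_args + args))
  File "fit.py", line 24, in cost
    r=render(n,parts,p,z0,b).astype(np.float32)
      ~~~~~~^^^^^^^^^^^^^^^^
  File "fit.py", line 12, in render
    m=bot.camera_model(n);K,R,t=[np.array(m[k]) for k in"KRt"]
ValueError: time passes only in moves, steps and waits
```

```bash
cat > prep.py <<'E'
from cell import bot
import pickle,numpy as np
pickle.dump({n:bot.camera_model(n) for n in("top","side")},open("cam.pkl","wb"))
E
python3 prep.py; sed -i 's/bot.camera_model(n)/CM[n]/; s/^from cell import bot/import pickle; CM=pickle.load(open("cam.pkl","rb"))/' h.py fit.py
cat > m.py <<'E'
from fit import *
K={};B={}
for n,bx,bs in(("top",(306,172,26,26),(118,152,48,44)),("side",(228,144,24,32),(172,286,48,36))):
    c=np.load(n+"0c.npy").astype(np.float32)
    x,y,w,h=bx; g=c[y:y+h,x:x+w].max(2); k=np.clip((120-g)/(120-50),0,1)*(g<90)
    k=cv2.morphologyEx(k,cv2.MORPH_CLOSE,np.ones((3,3)))
    wood=(c[y:y+h,x:x+w,0]-c[y:y+h,x:x+w,2])>35; k[wood]=0; K[n]=(k,bx); print(n,k.sum())
    x,y,w,h=bs; g=c[y:y+h,x:x+w].max(2); bgv=np.median(g); lo=np.percentile(g,8)
    B[n]=(np.clip((bgv-g)/(bgv-lo),0,1)*(g<bgv-15),bs)
for ns in(["top","side"],["top"],["side"]):
    print(ns,"knob",np.round(fit({n:K[n] for n in ns},KNOB,(.5,-.245,-.5),.004),4))
    print(ns,"bez",np.round(fit({n:B[n] for n in ns},BEZ,(.512,.2,0),0,SPN),4))
E
python3 m.py
```

```text
top 162.51428
side 236.48572
['top', 'side'] knob [ 0.5006 -0.2443 -0.759  96.6448]
['top', 'side'] bez [ 5.137000e-01  2.011000e-01 -5.710000e-02  1.470443e+02]
['top'] knob [ 0.5012 -0.2425 -1.006  47.6277]
['top'] bez [ 0.5141  0.2009 -0.0895 83.412 ]
['side'] knob [ 0.5009 -0.2446 -0.6914 42.5023]
['side'] bez [ 0.5133  0.2017 -0.0678 58.9956]
```

```bash
python3 - <<'E'
from h import *
for n,a,b in(("top",(327,177.5),(323.6,183.6)),("side",(234.6,150.1),(240,152.8))):
    w=ray(n,[a,b],.060)[:,:2]; d=w[0]-w[1]; print(w.round(4),np.arctan2(d[1],d[0]))
# refined line by colour: bright pixels near knob top
for n,bx in(("top",(318,172,12,16)),("side",(230,146,14,10))):
    x,y,w,h=bx; c=np.load(n+"0c.npy"); print(n); print(c[y:y+h,x:x+w].max(2))
from cell import bot; s=bot.observe(); print(s["clock"])
E
```

```text
[[ 0.5197 -0.263 ]
 [ 0.5041 -0.2541]] -0.5191133333462316
[[ 0.5176 -0.2567]
 [ 0.5016 -0.2486]] -0.4709362530560406
top
[[130 130 113 123 123 124 123 124 124 123 124 122]
 [206 206 211 211 211 214 192 188 182 185 162 143]
 [232 232 236 235 234 236 226 224 222 222 215 211]
 [233 234 234 234 234 233 233 233 233 233 233 233]
 [232 232 232 232 233 233 233 219 233 219 233 234]
 [232 232 232 232 232 204 200 168 232 206 230 233]
 [233 233 232 217 186 128 118 178 203 184 229 233]
 [234 234 204 157  70  48  89 200 137 158 228 232]
 [193 197 129  58  47  48 177 169  76 131 234 234]
 [ 90 103  52  48  48 134 201 112  51 104 213 215]
 [ 42  38  45  48  89 212 166  73  47 170 214 218]
 [ 40  46  48  49  81 181  85  48 131 217 231 233]
 [ 40  48  47  49  49  49  48  48 155 230 234 234]
 [ 45  49  48  50  48  48  49  47 127 229 234 233]
 [ 49  49  49  48  49  49  50  47 101 228 233 233]
 [ 49  49  48  50  49  50  49  47 102 228 234 233]]
side
[[ 92  93  88  86  87  87  87  89  90  94  94  91  89  87]
 [ 92  93  90  86  87  87  88  86  91  93  93  92  90  89]
 [ 91  92  88  92 101  96  79  80  86  93  94  90  92  89]
 [ 92  90 115 134 125 126  84  48  55  78  86  89  91  89]
 [ 92  91 165 192  72 130 143 105  83  44  52  78 107 121]
 [ 92 105 169 178  24  45 110 157 147  95  41  57 128 171]
 [ 92 139 195 160  23  27  28  50 115 136  57  29  50 115]
 [ 97 165 195  95  32  26  28  27  29  28  30  30  27  29]
 [115 177 212 162  38  26  28  27  28  30  29  31  29  31]
 [144 206 222 188  70  24  27  25  27  27  29  31  27  28]]
0.1
```

Request:
servo_tool:
  series:
    - [0.085, -0.0365, -0.0241, 0, 0, 0, 0]
    - [0.085, -0.0365, -0.0241, 0, 0, 0, 0]
    - [0.085, -0.0365, -0.0241, 0, 0, 0, 0]
    - [0.085, -0.0365, -0.0241, 0, 0, 0, 0]
    - [0.085, -0.0365, -0.0241, 0, 0, 0, 0]
    - [0.085, -0.0365, -0.0241, 0, 0, 0, 0]
    - [0.085, -0.0365, -0.0241, 0, 0, 0, 0]
    - [0.085, -0.0365, -0.0241, 0, 0, 0, 0]
    - [0.085, -0.0365, -0.0241, 0, 0, 0, 0]
    - [0.085, -0.0365, -0.0241, 0, 0, 0, 0]
  grip_force: 40

```text
clock: 1.1
eef_pos: [0.5107, 0.1988, 0.3038]
tcp_rot: [[-0.893, 0.451, -0.0], [0.451, 0.893, -0.0], [0.0, -0.0, -1.0]]
wrist_force: [0.9, 1.0, 0.6]
finger_gap: 0.997
gripper_force: 0.0
```

Request:
servo_tool:
  series:
    - [0.085, -0.0191, -0.0403, 0.012, 0, 0, 0]
    - [0.085, -0.0191, -0.0403, 0.012, 0, 0, 0]
    - [0.085, -0.0191, -0.0403, 0.012, 0, 0, 0]
    - [0.085, -0.0191, -0.0403, 0.012, 0, 0, 0]
    - [0.085, -0.0191, -0.0403, 0.012, 0, 0, 0]
    - [0.085, -0.0191, -0.0403, 0.012, 0, 0, 0]
    - [0.085, -0.0191, -0.0403, 0.012, 0, 0, 0]
    - [0.085, -0.0191, -0.0403, 0.012, 0, 0, 0]
    - [0.085, -0.0191, -0.0403, 0.012, 0, 0, 0]
    - [0.085, -0.0191, -0.0403, 0.012, 0, 0, 0]

```text
clock: 2.1
eef_pos: [0.4985, -0.2472, 0.1833]
tcp_rot: [[-0.893, 0.451, -0.0], [0.451, 0.893, 0.0], [0.0, 0.0, -1.0]]
wrist_force: [0.7, 0.1, -0.1]
finger_gap: 0.996
gripper_force: 0.0
```

Request:
servo_tool:
  series:
    - [0.085, 0, 0, 0.016, 0, 0, 0]
    - [0.085, 0, 0, 0.016, 0, 0, 0]
    - [0.085, 0, 0, 0.016, 0, 0, 0]
    - [0.085, 0, 0, 0.016, 0, 0, 0]
    - [0.085, 0, 0, 0.016, 0, 0, 0]
    - [0.05, 0, 0, 0, 0, 0, 0]
    - [0.035, 0, 0, 0, 0, 0, 0]
    - [0.0, 0, 0, 0, 0, 0, 0]
    - [0.0, 0, 0, 0, 0, 0, 0]
    - [0.0, 0, 0, 0, 0, 0, 0]
  grip_force: 30

```text
clock: 3.1
eef_pos: [0.4993, -0.2455, 0.1047]
tcp_rot: [[-0.893, 0.451, 0.001], [0.451, 0.893, -0.001], [-0.001, -0.0, -1.0]]
wrist_force: [-1.7, 0.8, 7.7]
finger_gap: 0.178
gripper_force: 30.7
```

```bash
python3 - <<'E'
from cell import bot
import cv2,numpy as np
o=[]
for n,(x,y) in(("top",(270,150)),("side",(185,110))):
    p,d=bot.read_camera(n); o.append(cv2.resize(p[y:y+75,x:x+100,::-1],(400,300),interpolation=cv2.INTER_CUBIC))
cv2.imwrite("pics/g1.png",np.hstack(o)); s=bot.observe(); print(s["wrist_force"],s["eef_pos"],s["finger_gap"],s["gripper_force"])
E
```

```text
[-0.25792824  0.35042574  6.57535477] [ 0.49928131 -0.24552247  0.10467531] 0.17992151425924166 30.715118050575256
```

View pics/g1.png

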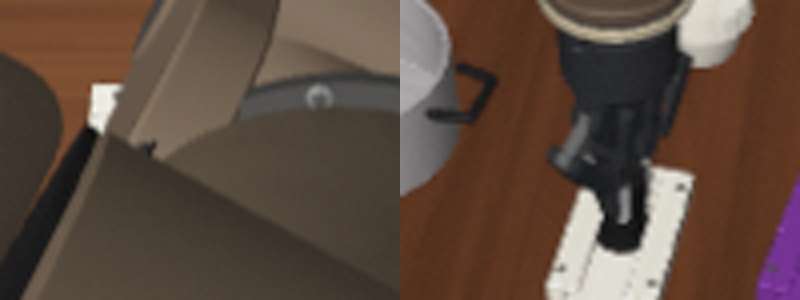

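The right panel shows the fingers closed on the bar at about (620,190), with the gap matching its 16 mm width. The left panel is hidden by the arm. I'll raise it 1.5 mm and slide it out.

Request:
servo_tool:
  series:
    - [0.0, 0, 0, -0.0015, 0, 0, 0]
    - [0.0, 0.0051, 0.0128, 0, 0, 0, 0]
    - [0.0, 0.0051, 0.0128, 0, 0, 0, 0]
    - [0.0, 0.0051, 0.0128, 0, 0, 0, 0]
    - [0.0, 0.0051, 0.0128, 0, 0, 0, 0]
    - [0.0, 0.0051, 0.0128, 0, 0, 0, 0]
    - [0.0, 0.0051, 0.0128, 0, 0, 0, 0]
    - [0.0, 0.0051, 0.0128, 0, 0, 0, 0]
    - [0.0, 0.0051, 0.0128, 0, 0, 0, 0]
    - [0.0, 0, 0, 0, 0, 0, 0]

```text
clock: 4.2
eef_pos: [0.5087, -0.1337, 0.1054]
tcp_rot: [[-0.893, 0.45, -0.0], [0.45, 0.893, 0.0], [0.0, 0.0, -1.0]]
wrist_force: [0.5, -0.1, 0.3]
finger_gap: 0.183
gripper_force: 29.7
```

Request:
servo_tool:
  series:
    - [0.0, 0, 0, -0.005, 0, 0, 0]
    - [0.0, 0, 0, -0.01, 0, 0, 0]
    - [0.0, 0, 0, -0.015, 0, 0, 0]
    - [0.0, 0, 0, -0.02, 0, 0, 0]
    - [0.0, 0, 0, -0.02, 0, 0, 0]
    - [0.0, 0, 0, -0.02, 0, 0, -4.7]
    - [0.0, 0, 0, -0.02, 0, 0, -4.7]
    - [0.0, 0, 0, -0.02, 0, 0, -4.7]
    - [0.0, 0, 0, -0.01, 0, 0, -4.7]
    - [0.0, 0, 0, 0, 0, 0, -4.7]

```text
clock: 5.2
eef_pos: [0.5093, -0.1364, 0.248]
tcp_rot: [[-0.998, 0.055, 0.003], [0.055, 0.998, -0.001], [-0.003, -0.001, -1.0]]
wrist_force: [-0.4, 0.1, -2.1]
finger_gap: 0.177
gripper_force: 29.7
```

Request:
servo_tool:
  series:
    - [0.0, 0.0018, 0.0421, 0, 0, 0, 0]
    - [0.0, 0.0018, 0.0421, 0, 0, 0, 0]
    - [0.0, 0.0018, 0.0421, 0, 0, 0, 0]
    - [0.0, 0.0018, 0.0421, 0, 0, 0, 0]
    - [0.0, 0.0018, 0.0421, 0, 0, 0, 0]
    - [0.0, 0.0018, 0.0421, 0, 0, 0, 0]
    - [0.0, 0.0018, 0.0421, 0, 0, 0, 0]
    - [0.0, 0.0018, 0.0421, 0, 0, 0, 0]
    - [0.0, 0, 0, 0, 0, 0, 0]
    - [0.0, 0, 0, 0, 0, 0, 0]

```text
clock: 6.2
eef_pos: [0.5137, 0.2019, 0.246]
tcp_rot: [[-0.998, 0.056, 0.0], [0.056, 0.998, -0.0], [-0.0, -0.0, -1.0]]
wrist_force: [-0.1, -0.4, -1.3]
finger_gap: 0.181
gripper_force: 29.8
```

```bash
python3 - <<'E'
from cell import bot
import cv2,numpy as np
o=[]
for n,(x,y) in(("top",(100,130)),("side",(150,240))):
    p,d=bot.read_camera(n); np.save(n+"1c.npy",p);np.save(n+"1.npy",d); o.append(cv2.resize(p[y:y+75,x:x+100,::-1],(400,300),interpolation=cv2.INTER_CUBIC))
cv2.imwrite("pics/g2.png",np.hstack(o)); s=bot.observe(); print(s["wrist_force"],s["eef_pos"],s["finger_gap"],s["joints"])
E
```

```text
[0.73931129 0.06807619 0.40041666] [0.51376153 0.20061379 0.24581122] 0.1823413889559993 [ 3.17423908e-01  4.12682306e-01  1.88351105e+00 -2.84660278e-04
  8.45349207e-01 -1.19492589e+00]
```

View pics/g2.png

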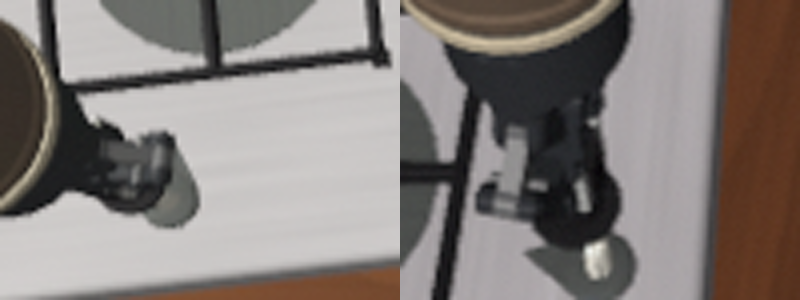

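The left panel (top) shows the knob mostly hidden by the gripper. The right panel (side) shows the knob's skirt near (577,215) with the spindle just below it at (597,262). I'll fit a circle to the skirt's lower rim.

```bash
python3 - <<'E'
from h import *
from scipy.optimize import least_squares
c=np.load("side1c.npy").max(2).astype(np.float32)
x,y,w,h=178,282,32,26
np.set_printoptions(linewidth=200); print(c[y:y+h,x:x+w].astype(int))
# lower rim: per column, lowest crossing of 60
pts=[]
for u in range(183,206):
    col=c[282:312,u]; k=[i for i in range(len(col)-1) if col[i]<55 and col[i+1]>=55]
    if k:
        i=k[-1]; pts.append((u,282+i+(55-col[i])/(col[i+1]-col[i])))
print(np.round(pts,1).tolist())
P=ray("side",pts,.1451)[:,:2]
for r in(.022,):
    s=least_squares(lambda q:np.hypot(*(P-q).T)-r,P.mean(0)-[0,.01],loss="soft_l1",f_scale=.0005); print(s.x,np.round(s.fun*1000,1))
E
```

```text
[[145 146 121  54  39  40  35  33  40  36  36  37  36  40  46  42  40  48  27  22  16  11  13  76 139 166 168 169 168 170 173 174]
 [147 147 120  39  38  38  38  37  37  37  38  38  32  35  48  42  39  51  45  28  17  10  13  31 101 156 167 169 168 170 173 173]
 [146 144 114  42  47  53  51  50  43  38  38  36  27  33  45  40  57  77  61  33  20  15  11  21  37 106 160 169 168 169 172 173]
 [147 135  94  51  84 106 100  88  68  40  35  33  22  29  36  52 102 120  72  38  21  14  16  22  30  58 124 169 171 170 174 172]
 [146 128  72  57 104 130 124 118  92  32  30  25  22  21  23  77 137 148 100  44  22  14  17  21  30  28  99 161 169 171 172 172]
 [143 122  56  36  54  70  76  92  74  23  21  22  24  20  22  56 122 149 106  59  23  16  20  27  31  28  62 130 171 170 173 172]
 [120 108  51  35  31  28  22  22  21  21  21  21  24  23  23  36 110 156 124  60  33  21  21  31  33  31  62 126 169 171 172 173]
 [ 91  78  49  45  43  36  26  20  19  20  18  20  23  33  36  25 101 158 137  69  38  18  19  27  30  29  40 116 169 170 172 173]
 [107  81  54  51  50  42  28  25  18  19  23  19  2
[... 2095 characters left out ...]
76  75  76  76  77  76 151 215 195 165 163 158 124  84  77  76  74  69  85 137]
 [172 171 171 172 169 170 161 126  87  76  76  75  75  78  79  81  78  77 130 195 203 171 150 161 120  81  78  76  75  71  87 140]]
[[183.0, 295.1], [184.0, 297.1], [185.0, 298.1], [186.0, 299.2], [187.0, 300.4], [188.0, 300.8], [189.0, 301.3], [190.0, 301.7], [191.0, 302.0], [192.0, 302.1], [193.0, 302.0], [194.0, 302.0], [195.0, 301.7], [196.0, 300.1], [197.0, 299.7], [198.0, 299.4], [199.0, 299.1], [200.0, 298.6], [201.0, 298.3], [202.0, 296.8], [203.0, 294.4], [204.0, 292.3]]
[0.5183008  0.19947311] [-1.8 -1.4 -1.5 -1.1 -0.  -0.1  0.4  0.7  1.1  1.4  1.2  1.4  1.2 -1.4 -1.4 -1.  -0.5 -0.1  0.7 -0.1 -1.  -0.7]
```

```bash
python3 - <<'E'
from fit import *
SK=[ext(circ(.022),0,.006)]
# side: region rows>=292 ; normalise by local background from the before image
def soft(n,box):
    x,y,w,h=box; g=np.load(n+"1c.npy")[y:y+h,x:x+w].max(2).astype(np.float32); b=np.load(n+"0c.npy")[y:y+h,x:x+w].max(2).astype(np.float32)
    return np.clip((b-g)/(b-28),0,1)
b=(180,294,30,14); m={"side":(soft("side",b),b)}
b2=(190,284,20,24); m2={"side":(soft("side",b2),b2)}
def proj(n,X):
    c=CM[n];q=np.array(c["K"])@(np.array(c["R"])@X+c["t"]);return q[:2]/q[2]
print("expected px",proj("side",[.5137,.2006,.1451]))
for z in(.143,.1451,.147):
    for mm in(m,m2): print(z,np.round(fit(mm,SK,(.5137,.2006,0),z),4))
g=np.load("top1c.npy"); 
np.set_printoptions(linewidth=220); print(g[160:188,124:152].max(2))
print(proj("top",[.5137,.2006,.1451]))
E
```

```text
expected px [195.28762027 291.35922209]
0.143 [ 0.5185  0.1986 -0.2575 21.3272]
0.143 [ 0.5187  0.199   0.6901 40.0345]
0.1451 [ 0.518   0.1996 -0.0869 21.3473]
0.1451 [ 0.5183  0.2    -0.1208 40.0489]
0.147 [ 0.5177  0.2004  0.2271 21.3677]
0.147 [ 0.518   0.2008  0.4256 40.0649]
[[150  75 119 156 184 201 203 203 203 202 202 202 202 202 202 201 201 201 202 201 200 200 200 200 200 199 200 199]
 [115  54  25  51 117 155 199 202 203 203 202 202 202 202 202 201 201 201 201 201 201 200 200 200 200 199 200 199]
 [ 34  34  29  29  25  50 164 199 202 202 203 202 203 178 176 176 164 158 198 202 202 200 201 200 200 200 200 200]
 [ 32  33  35  34  31  26  85 198 203 203 183 161 163 118 117 116  90  70 147 168 199 201 201 201 201 201 200 200]
 [ 31  41  37  34  35  30  22 164 172 186 162 104  84  74  86  77  64  48  35 102 197 202 201 202 201 201 200 200]
 [ 30  55  52  62  62  61  58  93  98 130 151 105  68  72  89  74  60  45  38  69 196 202 202 202 202 201 201 201]
 [ 31  60  59  76  81  81  81  77  77  82 116  94  80  79  87 108  84  54  38  54 175 201 202 202 202 202 201 202]
 [ 37  59  59
[... 1730 characters left out ...]
 86  52  51  50  50  48  46  41  59  94 101 108 116 115 112 107 104 102 102  91  74 147 199 202]
 [205 205 205 187 179 175 148 114 106 105 138 134 106 117 116 113 113 110 108 106 104 103  99  86  87 187 201 202]
 [203 203 203 203 204 204 194 185 183 182 191 189 151 119 114 112 109 107 105 105 104  98  90  97 174 202 203 203]
 [204 204 204 203 203 203 204 204 204 205 204 204 192 134 108 106 105 104 102  99  95  90 126 177 202 204 204 204]
 [205 205 205 205 205 206 205 205 205 205 205 205 205 187 163 124 119  97  95  83 128 123 184 203 204 204 204 203]
 [205 205 205 206 205 206 206 206 206 207 206 206 206 206 198 186 184 179 178 176 186 184 202 203 203 203 202 202]]
[132.65766951 175.97900673]
```

```bash
python3 - <<'E'
from fit import *
SK=[ext(circ(.022),0,.006)]
def pj(n,X):
    c=CM[n];q=np.array(c["K"])@(np.array(c["R"])@X+c["t"]);return q[:2]/q[2]
b=(126,179,18,10)
x,y,w,h=b; g=np.load("top1c.npy")[y:y+h,x:x+w].max(2).astype(np.float32); B=np.load("top0c.npy")[y:y+h,x:x+w].max(2).astype(np.float32)
m={"top":(np.clip((B-g)/(B-48),0,1),b)}
for z in(.143,.1451,.147): print(z,np.round(fit(m,SK,(.5137,.2006,0),z),4))
print("low rim x",ray("top",[[131,182.9]],.1451))
# nose of the bar in side view and white spindle top before
c=np.load("side0c.npy"); print(c[294:312,192:208].max(2)); print("tip px expected",pj("side",[.5137,.2012,.112]),pj("side",[.5133,.2017,.112]))
d=np.load("side1.npy"); P=cloud("side",d,(178,282,30,22)); 
q=P.reshape(-1,3); k=(q[:,2]>.13)&(q[:,2]<.16); print("skirt cloud",k.sum(),q[k].min(0),q[k].max(0),q[k].mean(0))
top=(q[:,2]>.147)&(q[:,2]<.1535); print(q[top].min(0),q[top].max(0))
E
```

```text
0.143 [0.5195 0.2023 0.2803 9.5879]
0.1451 [ 0.5192  0.2016 -0.1414  9.5881]
0.147 [0.519  0.2012 0.326  9.5794]
low rim x [[0.49766518 0.20402876 0.1451    ]]
[[164 165 165 166 170 175 174 170 168 166 165 166 167 167 167 169]
 [164 164 164 168 170 175 174 170 168 167 164 166 166 167 168 170]
 [165 163 166 169 171 174 172 165 166 166 166 168 166 167 168 169]
 [166 165 161 159 159 170 176 154 142 149 149 156 162 169 169 170]
 [155 152 136 109 100 149 212 185 111  69  66  95 134 157 164 169]
 [109  98  70  65  73 160 223 204 164  92  73  61  63  94 139 165]
 [ 74  73  67  68 107 179 218 213 187 123  75  69  67  61  89 145]
 [ 73  72  71  70 157 221 220 223 202 150  85  69  68  69  70 116]
 [ 71  70  72  74 183 236 220 222 185 142  95  70  70  71  67  81]
 [ 73  74  75  89 181 229 216 211 179 141 100  74  71  73  70  63]
 [ 74  73  75  93 165 218 210 191 170 145 105  75  73  74  72  65]
 [ 76  75  75  77 150 214 205 178 170 151 117  81  73  74  73  68]
 [ 77  76  76  73 149 214 195 163 160 156 122  83  76  76  72  68]
 [ 77  79  77  76 131 192 202 170 148 159 119  81  78  75  74  70]
 [ 79  78  77  78  94 155 201 177 142 153  96  79  77  76  73  67]
 [ 80  79  79  79  78 117 162 142 102 103  79  80  80  77  75  69]
 [ 83  80  80  79  80  79  80  80  81  80  80  80  79  78  73  81]
 [ 83  81  79  81  80  80  81  83  81  81  82  81  80  76  78 113]]
tip px expected [197.1185808  299.43063673] [197.26512168 299.69458314]
skirt cloud 177 [0.49435405 0.18499997 0.14564869] [0.53340115 0.22341493 0.15987281] [0.50868139 0.21046992 0.15165696]
[0.49435405 0.18499997 0.14706358] [0.53340115 0.22341493 0.15341925]
```

```bash
python3 - <<'E'
from h import *
d=np.load("side1.npy"); c=np.load("side1c.npy").max(2)
np.set_printoptions(linewidth=230,suppress=True)
x,y,w,h=180,286,27,18
P=cloud("side",d,(x,y,w,h)); print((P[...,2]*1000).round(0).astype(int)); 
# skirt side/upper band: right part and lower
m=(P[...,2]>.143)&(P[...,2]<.158)&(c[y:y+h,x:x+w]<60)
q=P[m]; A=np.c_[q-[.5185,.2,0]][:,:2]; r=np.hypot(*A.T)
for lo,hi in((.0145,.020),(.016,.0205)):
    k=(r>lo)&(r<hi); M=np.c_[A[k],np.ones(k.sum())]; s,res,_,_=np.linalg.lstsq(M,q[k,2],rcond=None); print(k.sum(),s,np.std(M@s-q[k,2]))
E
```

```text
[[273 267 262 263 263 263 262 263 230 229 227 218 211 204 198 201 200 191 186 183 177 170 154 151 151  78  74]
 [274 267 260 261 260 262 262 260 248 245 241 234 229 202 195 197 199 189 183 182 176 152 154 150 151  82  81]
 [270 268 270 272 269 267 262 256 252 245 238 231 225 199 192 192 193 186 181 181 175 152 151 152 151 151  80]
 [272 272 271 272 271 268 259 255 251 243 238 228 225 223 190 189 188 186 178 178 170 152 153 151 152 150  79]
 [272 271 273 272 269 264 260 253 247 241 235 228 226 906 188 185 183 182 173 173 155 151 152 151 152 149  79]
 [271 270 270 269 269 268 259 251 246 241 232 225 224 196 188 182 180 180 164 157 153 148 150 153 152 152  81]
 [269 269 269 269 267 266 255 250 244 240 232 224 191 190 184 175 175 177 160 158 151 151 151 151 149 149  81]
 [270 269 269 272 265 265 253 247 242 236 228 223 185 186 181 165 160 161 157 153 150 151 154 151 151 147  83]
 [266 267 268 269 262 255 252 246 241 233 159 165 163 162 159 159 157 158 154 151 154 149 153 152 151  81  79]
 [264 267 264 266 260 255 153 153 153 152 158 158 161 157 156 156 155 153 151 151 151 150 151 151 147
[... 324 characters left out ...]
4  83  81  80  81]
 [ 79  80  81  81  79  81 151 150 152 150 151 149 152 153 150 151 151 152 150 149 149 112  85  86  83  83  81]
 [ 80  80  82  82  82  78  80 149 149 151 152 153 151 149 151 151 150 152 151 148 113 112 109  86  83  84  84]
 [ 83  80  79  82  79  81  82  84  82 147 151 149 152 152 150 152 149 147 113 112 112 111 109  86  87  88  85]
 [ 79  80  81  83  83  81  85  87  86  84  85  83  85  87  85  86  86 111 111 113 112 109 106  87  87  86  88]
 [ 81  81 906  85  86  81  85  84  83  82  85  87  86  86  87  85 109 109 112 109 108 108 104  87  86  86  84]]
82 [-0.00870239  0.01209016  0.1519492 ] 0.0020907898163009804
64 [ 0.01286754 -0.01801513  0.15180194] 0.0012696825695572675
```

The knob is level (skirt top at 151 mm throughout). It sits about 5 mm towards +x in the grip, so I'll correct for that and descend to just above the tip.

Request:
servo_tool:
  series:
    - [0.0, 0.0025, 0.0005, 0, 0, 0, 0]
    - [0.0, 0.0025, 0.0004, 0, 0, 0, 0]
    - [0.0, 0, 0, 0.01, 0, 0, 0]
    - [0.0, 0, 0, 0.01, 0, 0, 0]
    - [0.0, 0, 0, 0.008, 0, 0, 0]
    - [0.0, 0, 0, 0.004, 0, 0, 0]
    - [0.0, 0, 0, 0.002, 0, 0, 0]
    - [0.0, 0, 0, 0.002, 0, 0, 0]
    - [0.0, 0, 0, 0.002, 0, 0, 0]
    - [0.0, 0, 0, 0, 0, 0, 0]
  grip_force: 60

```text
clock: 7.3
eef_pos: [0.5088, 0.2026, 0.2073]
tcp_rot: [[-0.998, 0.057, -0.0], [0.057, 0.998, -0.0], [0.0, -0.0, -1.0]]
wrist_force: [1.5, -1.8, -1.9]
finger_gap: 0.175
gripper_force: 63.7
```

Request:
servo_tool:
  series:
    - [0.0, 0, 0, 0.0015, 0, 0, 0]
    - [0.0, 0, 0, 0.0015, 0, 0, 0]
    - [0.0, 0, 0, 0.0015, 0, 0, 0]
    - [0.0, 0, 0, 0.0015, 0, 0, 0]
    - [0.0, 0, 0, 0.0015, 0, 0, 0]
    - [0.0, 0, 0, 0.0015, 0, 0, 0]
    - [0.0, 0, 0, 0, 0, 0, 0]
    - [0.0, 0, 0, 0, 0, 0, 0]
    - [0.0, 0, 0, 0, 0, 0, 0]
    - [0.0, 0, 0, 0, 0, 0, 0]

```text
clock: 8.3
eef_pos: [0.5087, 0.2026, 0.1983]
tcp_rot: [[-0.998, 0.058, -0.0], [0.058, 0.998, -0.0], [0.0, -0.0, -1.0]]
wrist_force: [-0.1, -4.8, -3.4]
finger_gap: 0.176
gripper_force: 63.4
```

Request:
servo_tool:
  series:
    - [0.0, 0, -0.0008, 0, 0, 0, 0]
    - [0.0, 0, 0, 0.001, 0, 0, 0]
    - [0.0, 0, 0, 0.001, 0, 0, 0]
    - [0.0, 0, 0, 0.001, 0, 0, 0]
    - [0.0, 0, 0, 0.001, 0, 0, 0]
    - [0.0, 0, 0, 0.001, 0, 0, 0]
    - [0.0, 0, 0, 0.001, 0, 0, 0]
    - [0.0, 0, 0, 0, 0, 0, 0]
    - [0.0, 0, 0, 0, 0, 0, 0]
    - [0.0, 0, 0, 0, 0, 0, 0]

```text
clock: 9.3
eef_pos: [0.5088, 0.202, 0.1925]
tcp_rot: [[-0.998, 0.058, 0.0], [0.058, 0.998, 0.0], [-0.0, 0.0, -1.0]]
wrist_force: [-0.6, 1.4, 5.1]
finger_gap: 0.175
gripper_force: 64.5
```

Request:
servo_tool:
  series:
    - [0.0, 0, 0, 0.001, 0, 0, 0]
    - [0.0, 0, 0, 0.001, 0, 0, 0]
    - [0.0, 0, 0, 0.001, 0, 0, 0]
    - [0.0, 0, 0, 0.001, 0, 0, 0]
    - [0.0, 0, 0, 0.001, 0, 0, 0]
    - [0.0, 0, 0, 0, 0, 0, 0]
    - [0.0, 0, 0, 0, 0, 0, 0]
    - [0.0, 0, 0, 0, 0, 0, 0]
    - [0.0, 0, 0, 0, 0, 0, 0]
    - [0.0, 0, 0, 0, 0, 0, 0]

```text
clock: 10.3
eef_pos: [0.509, 0.202, 0.1885]
tcp_rot: [[-0.998, 0.058, 0.001], [0.058, 0.998, 0.0], [-0.001, 0.0, -1.0]]
wrist_force: [-5.5, -1.6, 23.5]
finger_gap: 0.176
gripper_force: 67.3
```

```bash
python3 - <<'E'
from fit import *
from cell import bot
import time
p,d=bot.read_camera("side"); np.save("side1c.npy",p); np.save("side1.npy",d); g=p.max(2)
np.set_printoptions(linewidth=230,suppress=True)
x,y,w,h=176,296,40,28
P=cloud("side",d,(x,y,w,h)); print((P[...,2]*1000).round(0).astype(int)[8:])
B=np.load("side0c.npy")
cv2.imwrite("pics/g3.png",cv2.resize(p[255:330,150:250,::-1],(800,600),interpolation=cv2.INTER_CUBIC))
s=bot.observe(); print(s["wrist_force"],s["eef_pos"],s["joints"],s["clock"])
E
```

```text
[[ 82  80 215 213 215 212 212 214 213 213 215 215 212 211 206 206 205 204 200 194 184 180 168 139 131 129 131 125 118 115  95  93  93  95  96  81  80  81  79  81]
 [ 79 211 214 216 214 212 214 216 210 214 213 213 212 214 211 211 211 205 196 190 182 177 170 169 131 125 125 122 113 113  90  93  92  92  94  79  79  81  81  79]
 [ 78 213 212 213 211 213 213 212 214 213 213 213 213 213 214 213 210 203 197 190 181 174 169 135 127 120 120 109 101  99  93  94  95  95  93  77  81  78  79  79]
 [ 80 210 213 213 214 211 213 212 213 215 213 213 214 213 214 215 211 198 193 183 180 172 164 132 125 109 106 104  98  95  93  95  93  94  92  80  79  81  79  78]
 [ 80 211 211 211 211 210 212 213 211 214 212 211 213 213 213 211 211 198 192 184 176 169 106 107 104 104 102  99  93  92  95  93  94  92  80  83  80  82  79  81]
 [ 79 210 208 208 209 209 212 211 210 211 211 212 210 213 213 209 208 193 188 182 174 101  99  99  99 100  97  94  95  92  91  93  92  91  80  79  77  80  80  79]
 [ 81  81  80  78  81 207 207 207 211 209 210 210 211 212 208 206 201 195 185  94  94  97  96  96  95  92  93  92  95  95 
[... 1613 characters left out ...]
  80  80  80  80  81  80  80  81  80  78  80  78  79  80]
 [ 81  82  77  79  82  79  79  81  83  80  80  80  79  80  81  81  83  82  81  81  79  80  81  80  82  81  80  82  78  79  82  80  81  82  78  81  82  80  79  75]
 [ 78  81  82  80  79  83  81  78  79  81  80  80  77  82  80  79  79  80  82  79  80  81  81  79 906  80  78  78  79  77  81  81  80  82  80  81  80  81  81  79]
 [ 80  81  80  79  82  82  82  81  82  80  78  80  80  82  81  78  79  79  80  81  79  80  81  79  80  80  81  81  77  79 906  79  79  79  83  81  82  81  80  79]]
[-5.50166833 -0.56241492 22.84198592] [0.50894427 0.20201897 0.18844843] [ 0.32247145  0.48748616  1.9398105   0.00007964  0.71329821 -1.19072708] 10.35
```

View pics/g3.png

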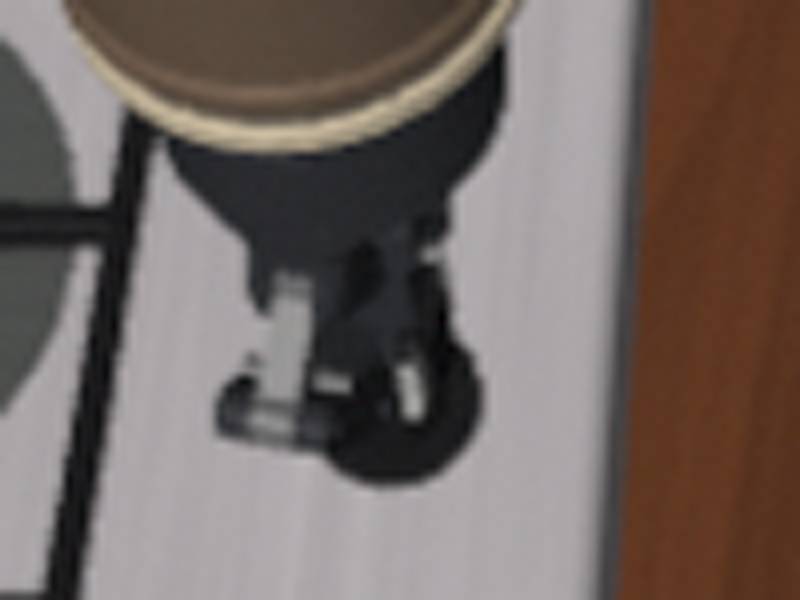

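The picture shows the skirt at (405,430) covering the bezel. The skirt top is at 94 mm, so the underside is at 88 mm, which is fully home with the spindle at its stop. The arm is holding about 23 N, so I'm handing in.

```bash
python3 -c "
from cell import bot
print(bot.finish_job())"
```

```text
the job is handed in; nothing more can be done
None
```

I slid the knob out of the rack, seated it on the spindle, and handed in with the gripper still holding it down: by camera depth it is fully home and pressed to the stop, with about 23 N on the wrist. No pass/fail result came back.

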